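# Clamp a printed block in the drill jig and hold the guide cover home on its hidden pin

## Task

First shut the drill jig's orange sliding jaw on the yellow printed block until it is snugly clamped, without crushing it. Then lay the blue drill-guide cover into the jig's orange-lipped channel, tongue over the block, slide it along until its socket drops over the hidden locating pin, and press it fully home against the springs. Finish while still holding the cover pressed down, and leave the spool, the round lid and the screwdriver where they are.

Things in the scene. Friction and masses are not known exactly. Their poses are not given: they have to be found in the camera images.
- fixture: Drill jig, fixed to the table. Aluminium base plate 200 (x) x 160 (y) x 12 mm; origin at the centre of its underside, x along its length, z up. Clamp end: fixed and sliding jaws around x = -50 mm. Channel end: x = 0 to 80 mm, two grey rails along x, inner faces at y = +-30, tops at z = 48, orange lips flaring outward above them to z = 59. On the centre line y = 0 a steel pin stands up.
- channel (a point): Middle of the channel on top of the black sprung platen while up (fixture x 40, y 0, z 40 mm). Through the platen stands the fixed polished pin, 10 mm across, bevelled tip at z 46, anywhere from fixture x 27 to 53: varies, not reported. The cover's underside rides at z 46 on the pin's tip, drops to 40 once the socket meets the pin, and is home at 34.
- fixed_jaw (a point): Top edge, mid-length, of the grey fixed jaw's clamping face (fixture x -50, y -15, z 30 mm). The face is 50 mm long and looks to the fixture's +y; the orange sliding jaw comes towards it.
- jaw: Orange sliding jaw, axes as the fixture's; origin at table height under the middle of its clamping face (fixture x -50). Jaw block 50 (x) mm long, y 0 to 16 mm, top z 30. Its upright handle plate is centred at y = +50 mm from the origin: 30 (x) x 12 (y) mm, z 18 to 70; pinch it across y from above. It closes along the fixture's -y.
- clamp (a joint): Travel of the sliding jaw in metres, 0 = gap of 58 mm between the jaw faces, growing as it closes along the jig's -y; gap = 58 mm minus this. About 0.028 when shut on the 30 mm block. It slides with about 3 N of friction and stays where it is left.
- part: The yellow printed block, 40 (x) x 30 (y) x 14 mm, about 30 g, lying loose on the base plate between the jaws with its 30 mm width roughly across the gap; origin at the centre of its underside (12 mm above the table).
- cover: Blue drill-guide cover, loose, .18 to .29 kg, flat on the table. Origin on its underside at the socket's middle. Block 70 (x) x 54 (y) x 18 mm about the origin; tongue 40 wide, 8 thick, on to x = -110. White grip on the block: 40 (x) x 16 (y) mm, z 18 to 54, over the socket. Blind socket: 13 (x) x 22 (y), 14 mm deep. Fitted, its axes are parallel to the fixture's, tongue over the clamp.
- tongue (a point): Top of the cover's tongue midway between the two brass bushes: x = -90, y = 0, z = 8 mm in the cover's frame. With the cover fitted the right way round it lies above the yellow block.
- platen (a joint): How far the sprung platen is pressed down, in metres: 0 = up, 0.006 = fully down. The springs push up with about 6 N at the top and 12 N fully down.
- spool: Bystander: small green filament spool with black flanges lying flat, 110 mm in diameter, 40 mm high, origin at the centre of its underside.
- lid: Bystander: round yellow scalloped lid, 78 mm in diameter, 15 mm high, origin at the centre of its underside.
- screwdriver: Bystander: screwdriver lying on the table along its x axis, about 200 mm long.
Not all that is in view belongs to the job. What is shaped like the cover but brown is not meant. There is more than one size of the part; the job needs the smaller.

How it is judged:
On the way, in this order (a step that is already met when the one before it is completed fails the run):
1. the sliding jaw is shut on the block and presses it against the fixed jaw (contact force between jaw and part above 1.5 N and value of joint clamp above 0.0262 m and y of part in the frame of fixture between -0.003 and 0.003 m and x of part in the frame of fixture between -0.068 and -0.032 m and angle between part's own z axis and vertical below 0.08 rad).
2. the cover, in the channel, has dropped over the pin (x of cover in the frame of fixture between 0.022 and 0.058 m and y of cover in the frame of fixture between -0.006 and 0.006 m and x of tongue in the frame of fixture below -0.02 m and z of cover in the frame of fixture below 0.0425 m and angle between the x axis of cover and the x axis of fixture, either way round below 0.12 rad), for 0.1 s.
At the end, for the whole second after the job is handed in: Block flat and still clamped: jaw travel over 26.2 mm, block within 3 mm of the centre line. Cover on the pin, tongue over the block, level to 0.06 rad and lined up to 0.12 rad, underside at most 36.2 mm above the table, platen pressed at least 4.5 mm, at rest, fingers still bearing on the cover (value of joint clamp above 0.0262 m and y of part in the frame of fixture between -0.003 and 0.003 m and x of part in the frame of fixture between -0.068 and -0.032 m and angle between part's own z axis and vertical below 0.08 rad and x of cover in the frame of fixture between 0.022 and 0.058 m and y of cover in the frame of fixture between -0.006 and 0.006 m and x of tongue in the frame of fixture below -0.02 m and z of cover in the frame of fixture between 0.03 and 0.0362 m and angle between cover's own z axis and vertical below 0.06 rad and angle between the x axis of cover and the x axis of fixture, either way round below 0.12 rad and value of joint platen above 0.0045 m and contact force between the fingers and cover above 2 N and linear speed of cover below 0.02 m/s); the arm keeps its last pose, push and grip.
It fails at once if the block is crushed in the jaws (over 60 N) (contact force between jaw and part above 60 N).
It fails at once if the spool, lid or screwdriver is moved by more than 30 mm (distance of any of spool, lid, screwdriver from where it was at the start of the episode above 0.03 m).
It also fails if it takes over 58 s, if anything falls off the work surface, if the arm or the gripper's body presses on something with over 40 N, if the wrist force passes 120 N, or if a joint passes its speed limit or range.

## Robot

A 7-joint arm with a two-finger parallel gripper is mounted at the origin on the work surface. World frame = base frame: x ahead of the robot, y to its left, z up, the work surface at z = 0. Lengths are in m, angles in rad, forces in N, time in s.
With the tool pointing down it reaches from about 0.4 to 0.875 m from the base axis. Payload 6.5 kg.
Tool frame: the origin (TCP) lies at the very end of the fingers, on their centre line; the grasp point (between the pads) lies 19 mm behind it (ctrl.grip_point_offset is the distance from the TCP to the grasp point, in m); z points along the fingers, x is the direction in which the jaws open and shut, and the axes are right-handed (so a half turn about z gives the same grasp; the last joint's range is limited). The gripper opens to 88 mm and grips with 3 to 60 N. Pads are 18 mm wide; open, the fingers measure 123 mm over their backs; the gripper's body (75 mm by 187 mm) begins 45 mm behind the grasp point.
Start: joints at [-1.181, 0.536, -0.004, 1.538, 0.003, 1.067, -0.071], TCP at [0.286, 0.584, 0.239] pointing down, gripper open.
Joint ranges: [-2.7, 2.7], [-0.37, 2.16], [-1.27, 1.26], [0.24, 2.4], [-1.31, 4.45], [0.19, 1.91], [-2.76, 2.76]. Speed limits (rad/s): [2.39, 2.39, 3.14, 3.14, 3.14, 3.14, 3.14].

## Interface

Orientations are given as a rotation vector (axis times angle).
In Python, from station import read_state, eyes, job, nets, ctrl gives the robot as it stands.
- The arm moves only by the tool play_rows, never from a script. Its argument "increments" is a list of rows, each a list of 7 numbers: the shift along the world's x, y, z in cm, then the turn, a rotation vector about the world's x, y, z in rad, then the finger opening in cm, from 0 to 8.81. In form: [[tx, ty, tz, ax, ay, az, jaw], ...]. A call has 1 to 12 rows; each row shifts and turns the commanded pose from where the row before left it; what a row does not reach is not made up. A row lasts 1/8 s, in which the tool goes at most 62.5 mm and 10.7 degrees, less where a joint would pass 70% of its speed; a pose out of reach is approached as far as the arm can. A call is refused whole if a number of a shift passes 6.25 or a number of a turn 0.188, either way. A call with a gripper value outside its range is refused whole. The fingers move at their own pace and stop on an object; the grip force is fixed at half the most. Time passes only in rows, so rows that do not move let the fingers close. It gives the time, the measured TCP pose, the force and the opening at its end, in the units of the state.
- read_state(): the state, without advancing time (a new reading comes with each control period).
- eyes.capture(name): name is "side" or "top"; returns a dict with "image" (420x560x3 uint8, red, green, blue), "K" (3x3 intrinsics, pixels), "R" (3x3) and "t" (3): a world point X has camera coordinates R X + t. Camera axes: x right, y down, z forward; pixel columns grow to the right and rows downward; lengths in m; the calibration is good to about 2 mm. A picture is of the moment at which its call begins. There is no depth.
- job.finish_job(): hands the job in, once; it reports no verdict.
Trained networks look in a picture, given as the dict that the camera call returned (one of the last four; its "shot" number tells which), for a name from the list of things; names that differ only in an ending like _2 or _b are one class to them, and where a whole thing is asked for, a point or a joint stands for the part that bears it (a point fixed in the world has none). Each returns a list of dicts, best first, with "score" (0 to 1); they miss things now and then, are a little off and sometimes report something else, mostly with a low value. They report only what shows in the picture. A call takes as long as a camera call. They do not tell look-alikes from the thing itself.
- nets.boxes_of(picture, target): "rect" ([centre column, centre row, width, height] in pixels, round what is visible of it).
- nets.landmark_of(picture, target): "at" ([column, row] in pixels: a listed point, or the origin of a listed thing).
The state is a dict: "t": time; "q": joint angles; "joint_velocities": joint speeds; "joint_torque": joint torques, N m; "ee_pos": TCP position; "tcp_rot": TCP orientation; "contact_force": force on the tool from outside, world axes, zero at the start; "ft_torque": the same for the moment, N m; "gripper_width": finger opening in m.
Only numpy, scipy, OpenCV 4.12 (cv2) and the standard library are available. Lean on these libraries where they do the work, as an engineer would, in place of code of your own. Each camera call takes 0.05 s, during which the arm holds its last target. There are 200 camera calls.

## Working session

There is one attempt and no reset: what is moved stays moved. The work goes in short steps, Python scripts to look and compute and a tool call to move; the robot and the scene stay as the last step left them, time stands still between calls to the robot, and variables do not carry over. Pictures are saved under pics/ and viewed, about 8 in all and at most 12, crops included, and the job is handed in when it is done.

Besides the shell and the picture viewer there is one more tool, called after ">>>" as a command line: name --pt "numbers of a row" for each row, then --argument value for the rest. play_rows: Moves the arm, as the interface text tells. Its arguments: {"type":"object","properties":{"increments":{"type":"array","items":{"type":"array","items":{"type":"number"}}}},"required":["increments"]}

```bash
mkdir -p pics; ls
cat > h.py <<'E'
import numpy as np, cv2
from station import read_state, eyes, job, nets, ctrl
def save(p,name,crop=None,scale=1):
    im=p["image"][:,:,::-1]
    if crop: x0,y0,x1,y1=crop; im=im[y0:y1,x0:x1]
    cv2.imwrite("pics/"+name,cv2.resize(im,None,fx=scale,fy=scale,interpolation=cv2.INTER_CUBIC))
def ray(p,uv):
    R=np.array(p["R"]);t=np.array(p["t"])
    d=R.T@np.linalg.solve(np.array(p["K"]),np.array([uv[0],uv[1],1.]))
    return -R.T@t,d
def atz(p,uv,z):
    c,d=ray(p,uv); return c+d*(z-c[2])/d[2]
def tri(ps,uvs):
    A=np.zeros((3,3));b=np.zeros(3)
    for p,uv in zip(ps,uvs):
        c,d=ray(p,uv);d/=np.linalg.norm(d);M=np.eye(3)-np.outer(d,d);A+=M;b+=M@c
    return np.linalg.solve(A,b)
def proj(p,X):
    x=np.array(p["K"])@(np.array(p["R"])@np.array(X)+np.array(p["t"])); return x[:2]/x[2]
E
python3 - <<'E'
from h import *
np.set_printoptions(precision=3,suppress=True)
s=read_state();print(s)
a=eyes.capture("side");b=eyes.capture("top")
im=np.hstack([a["image"],b["image"]])[:,:,::-1]
cv2.imwrite("pics/a.png",a["image"][:,:,::-1]);cv2.imwrite("pics/b.png",b["image"][:,:,::-1])
for n,p in(("side",a),("top",b)):
    print(n,-p["R"].T@p["t"],p["K"][0],p["R"][2])
    for o in["fixture","channel","fixed_jaw","jaw","part","cover","tongue","spool","lid","screwdriver"]:
        print(n,o,[(np.round(d["at"]).astype(int).tolist(),round(d["score"],2)) for d in nets.landmark_of(p,o)[:4]],[(np.round(d["rect"]).astype(int).tolist(),round(d["score"],2)) for d in nets.boxes_of(p,o)[:3]] if 'point' not in o and o not in("channel","fixed_jaw","tongue") else "")
E
```

```text
pics
{'t': 0.0, 'q': array([-1.181,  0.537, -0.004,  1.539,  0.003,  1.067, -0.071]), 'joint_velocities': array([ 0.   ,  0.001, -0.001,  0.001, -0.001, -0.   ,  0.002]), 'joint_torque': array([ -0.001, -57.098,   0.99 , -25.161,  -0.056,   0.018,   0.   ]), 'ee_pos': array([0.286, 0.583, 0.238]), 'tcp_rot': array([ 2.665,  1.662, -0.002]), 'contact_force': array([0.532, 0.617, 0.547]), 'ft_torque': array([ 0.014, -0.016,  0.046]), 'gripper_width': 0.08758708455159467}
side [0.546 0.611 0.587] [378.997   0.    278.749] [ 0.063 -0.79  -0.61 ]
side fixture [([286, 256], 0.57)] [([279, 255, 99, 67], 0.68)]
side channel [([265, 242], 0.65)] 
side fixed_jaw [([304, 246], 0.59)] 
side jaw [([304, 273], 0.74)] [([303, 272, 27, 22], 0.65)]
side part [([364, 251], 0.74), ([306, 252], 0.6)] [([368, 248, 30, 24], 0.75), ([303, 252, 19, 13], 0.66)]
side cover [([295, 156], 0.87), ([299, 178], 0.82), ([304, 253], 0.36)] [([285, 148, 45, 19], 0.94), ([312, 171, 56, 26], 0.69)]
side tongue [([270, 152], 0.89), ([330, 173], 0.79)] 
side spool [([271, 375], 0.62)] [([270, 371, 75, 76], 0.76)]
side li
[... 195 characters left out ...]
131  0.013 -0.991]
top fixture [([254, 216], 0.88)] []
top channel [] 
top fixed_jaw [([259, 237], 0.97)] 
top jaw [([238, 237], 0.62), ([372, 222], 0.26)] [([232, 237, 29, 16], 0.76)]
top part [([250, 234], 0.74), ([262, 291], 0.7)] [([267, 289, 24, 22], 0.84), ([252, 232, 14, 16], 0.71), ([228, 236, 26, 16], 0.47)]
top cover [([427, 222], 0.74), ([369, 224], 0.73)] [([373, 235, 23, 56], 0.82), ([431, 206, 28, 53], 0.78)]
top tongue [([376, 257], 0.98), ([427, 185], 0.7)] 
top spool [([159, 217], 0.61)] [([154, 218, 45, 45], 0.63)]
top lid [([317, 151], 0.84), ([156, 217], 0.66)] [([319, 150, 33, 31], 0.87)]
top screwdriver [([214, 145], 0.67), ([253, 217], 0.4)] [([216, 136, 7, 61], 0.88)]
```

View pics/a.png

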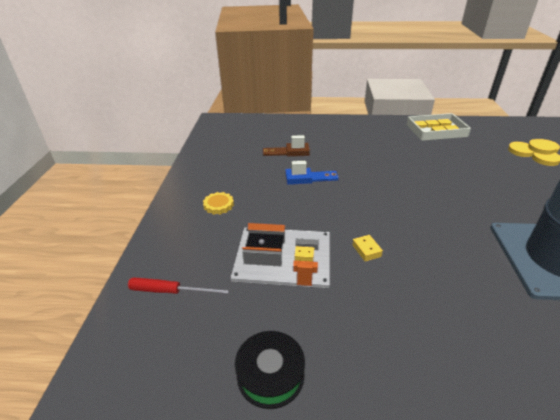

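View pics/b.png

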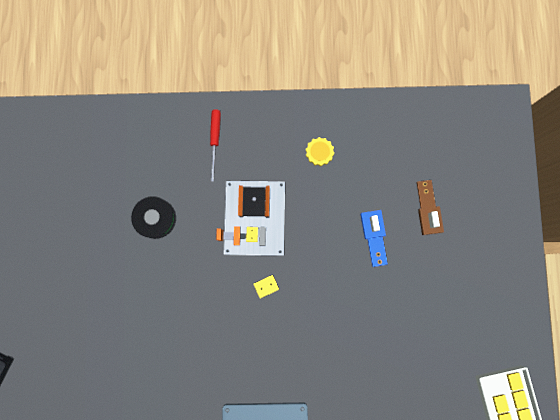

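Side: jig at (283,256) with block (304,253), blue cover (312,173), brown look-alike (287,149), larger block (368,248), spool (270,370), lid (218,203), screwdriver (180,286). Top: jig (255,218), block (252,233), blue cover (374,237), brown (430,207), large block (266,287).
Choice: blue cover and the smaller block between the jaws. Next, close crops.

Run:
```python
import cv2,numpy as np
a=cv2.imread("pics/a.png");b=cv2.imread("pics/b.png")
r=lambda i,f:cv2.resize(i,None,fx=f,fy=f,interpolation=cv2.INTER_CUBIC)
A=r(a[215:290,225:345],5) # 600x375
B=r(b[172:262,208:298],5) 
C=r(a[150:190,275:345],5)
D=r(b[200:275,350:395],5)
def pad(im,w,h):
    o=np.zeros((h,w,3),np.uint8);o[:im.shape[0],:im.shape[1]]=im;return o
cv2.imwrite("pics/c.png",np.vstack([pad(A,600,375),pad(C,600,200)]))
cv2.imwrite("pics/d.png",np.hstack([pad(B,460,450),pad(D,225,450)]))
```

```text
(no output)
```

View pics/c.png

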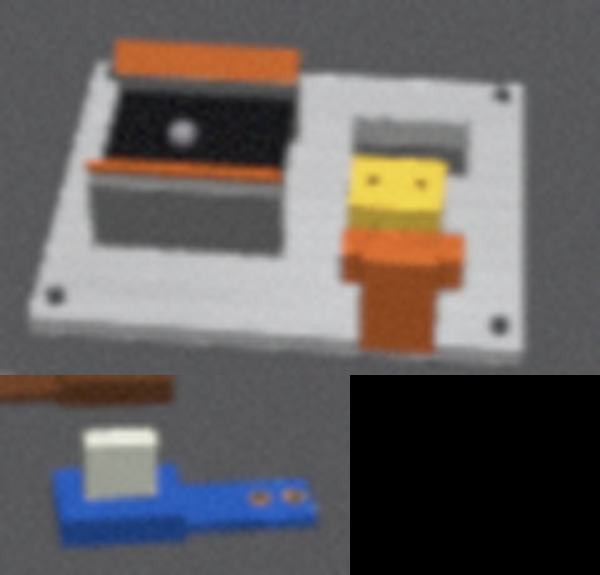

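View pics/d.png

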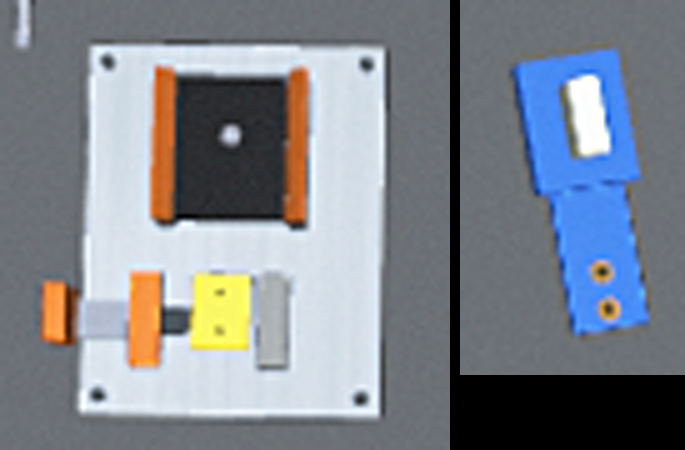

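```bash
cat > fit.py <<'E'
from h import *
from scipy.optimize import least_squares
np.set_printoptions(precision=4,suppress=True)
a=eyes.capture("side");b=eyes.capture("top")
cv=lambda uv,o:((uv[0]+.5)/5-.5+o[0],(uv[1]+.5)/5-.5+o[1])
A=(225,215);B=(208,172);C=(275,150);D=(350,200)
def fit(obs,x0,pin=False):
    def T(x,X):
        c,s=np.cos(x[2]),np.sin(x[2]);X=np.array(X)/1e3
        return np.array([x[0]+c*X[0]-s*X[1],x[1]+s*X[0]+c*X[1],X[2]])
    f=lambda x:np.concatenate([proj(p,T(x,X))-uv for p,X,uv in obs])
    r=least_squares(f,x0);return r.x,T,r.fun
fx=[(a,(-100,-80,12),cv((523,85),A)),(a,(100,-80,12),cv((100,63),A)),(a,(-100,80,12),cv((521,346),A)),(a,(100,80,12),cv((32,318),A)),
(b,(100,80,12),cv((90,45),B)),(b,(100,-80,12),cv((384,47),B)),(b,(-100,80,12),cv((80,413),B)),(b,(-100,-80,12),cv((381,416),B))]
x,T,e=fit(fx,[.5,0,0]);print("fixture",x,"res",e)
pin=tri([a,b],[cv((182,130),A),cv((231,135),B)])
def inv(w): 
    c,s=np.cos(x[2]),np.sin(x[2]);d=w[:2]-x[:2];return np.array([c*d[0]+s*d[1],-s*d[0]+c*d[1],w[2]])*1e3
print("pin tri",pin,"fix",inv(pin),"at46",inv(atz(a,cv((182,130),A),.045)),inv(atz(b,cv((231,135),B),.045)))
print("handle top centre", inv(atz(b,cv((57,312),B),.07)),atz(b,cv((57,312),B),.07))
print("block centre top view",inv(atz(b,cv((221,312),B),.026)),"side",inv(atz(a,cv((399,185),A),.026)))
print("jaw block face/centre",inv(atz(b,cv((146,320),B),.03)),"fixed jaw left",inv(atz(b,cv((257,320),B),.03)))
co=[(b,(35,27,18),cv((55,66),D)),(b,(35,-27,18),cv((157,50),D)),(b,(-35,-27,18),cv((178,178),D)),(b,(-35,27,18),cv((78,193),D)),
(b,(-110,20,8),cv((112,333),D)),(b,(-110,-20,8),cv((188,322),D)),(b,(-90,0,8),cv((145.5,290),D)),
(a,(35,27,18),cv((60,143),C)),(a,(-35,27,18),cv((185,136),C)),(a,(-110,20,8),cv((317,143),C)),(a,(-110,-20,8),cv((304,106),C))]
y,T2,e=fit(co,[.5,-.3,0]);print("cover",y,"res",e)
print("cover top-only",fit(co[:7],y)[0],"side-only",fit(co[7:],y)[0])
print("fix top-only",fit(fx[4:],x)[0],"side-only",fit(fx[:4],x)[0])
print("grip top tri",tri([a,b],[cv((121,62),C),cv((130,115),D)]),"pred",T2(y,(0,0,54)))
for n,X in(("handle",(-50,65+0,70)),("pin",(40,0,46))): print(n,T(x,X))
for o in("spool","lid","screwdriver"): 
    print(o,[atz(b,d["at"],0) for d in nets.landmark_of(b,o)[:1]])
E
python3 fit.py
```

```text
fixture [ 0.5869  0.0201 -0.0319] res [-0.2238 -0.3082 -1.1635 -0.3465  0.6291  0.4824 -1.1853 -0.3078 -0.0184
  0.2283  0.2724  0.3737 -0.0411  0.7794  0.0162  0.8881]
pin tri [0.6334 0.0187 0.0452] fix [46.4759  0.1156 45.1553] at46 [45.8181  0.0318 45.    ] [47.1826  0.1603 45.    ]
handle top centre [-48.7849  85.4611  70.    ] [0.5409 0.107  0.07  ]
block centre top view [-44.4682   4.9983  26.    ] side [-46.9246   6.203   26.    ]
jaw block face/centre [-49.4285  44.1141  30.    ] fixed jaw left [-48.7803 -14.3387  30.    ]
cover [ 0.5631 -0.2954  0.1291] res [ 0.2822 -0.2063 -0.0695 -0.0288  0.3536  0.3442  0.1657  0.3924  0.2414
  0.3053 -0.0061  0.2439 -0.2978  0.2569 -0.5422  0.7165 -0.2069  0.8996
 -0.36   -0.123  -0.3319 -0.2701]
cover top-only [ 0.5635 -0.2951  0.132 ] side-only [ 0.5619 -0.2984  0.1056]
fix top-only [ 0.5885  0.0202 -0.03  ] side-only [ 0.586   0.02   -0.0339]
grip top tri [ 0.5619 -0.2955  0.054 ] pred [ 0.5631 -0.2954  0.054 ]
handle [0.539  0.0866 0.07  ]
pin [0.6269 0.0188 0.046 ]
spool [array([0.593, 0.284, 0.   ])]
lid [array([ 0.7625, -0.1533,  0.    ])]
screwdriver [array([0.7963, 0.1199, 0.    ])]
```

>>> play_rows --pt "2.1 -4 0 0 0 0.035 8.8" --pt "2.1 -4 0 0 0 0.035 8.8" --pt "2.1 -4 0 0 0 0.035 8.8" --pt "2.1 -4 0 0 0 0.035 8.8" --pt "2.1 -4 0 0 0 0.035 8.8" --pt "2.1 -4 0 0 0 0.035 8.8" --pt "2.1 -4 0 0 0 0.035 6" --pt "2.1 -4 0 0 0 0.035 6" --pt "2.1 -4 0 0 0 0.035 6" --pt "2.1 -4 0 0 0 0.035 6" --pt "2.1 -4 0 0 0 0.035 6" --pt "2.2 -3.6 0 0 0 0.039 6"

```text
t: 3.55
ee_pos: [0.5397, 0.1061, 0.2389]
tcp_rot: [2.255, 2.187, 0.001]
contact_force: [1.3, -0.4, 0.5]
gripper_width: 0.0599
```

>>> play_rows --pt "0 0 -5 0 0 0 6" --pt "0 0 -5 0 0 0 6" --pt "0 0 -2 0 0 0 6" --pt "0 0 0 0 0 0 6"

```text
t: 4.05
ee_pos: [0.538, 0.1074, 0.1174]
tcp_rot: [-2.255, -2.185, 0.004]
contact_force: [0.4, -0.6, 1.7]
gripper_width: 0.0601
```

Run:
```python
from h import *
p=eyes.capture("side");q=eyes.capture("top")
A=cv2.resize(p["image"][190:290,225:345],None,fx=4,fy=4,interpolation=cv2.INTER_CUBIC)
B=cv2.resize(q["image"][172:272,208:288],None,fx=4,fy=4,interpolation=cv2.INTER_CUBIC)
cv2.imwrite("pics/e.png",np.hstack([A,B])[:,:,::-1])
s=read_state();print(s["ee_pos"],s["tcp_rot"],s["contact_force"],s["gripper_width"],s["t"])
```

```text
[0.53977099 0.10779077 0.11954458] [2.25604336e+00 2.18542004e+00 1.64150681e-03] [ 1.2317787  -0.62472726  0.75199844] 0.06011005991733587 4.15
```

View pics/e.png

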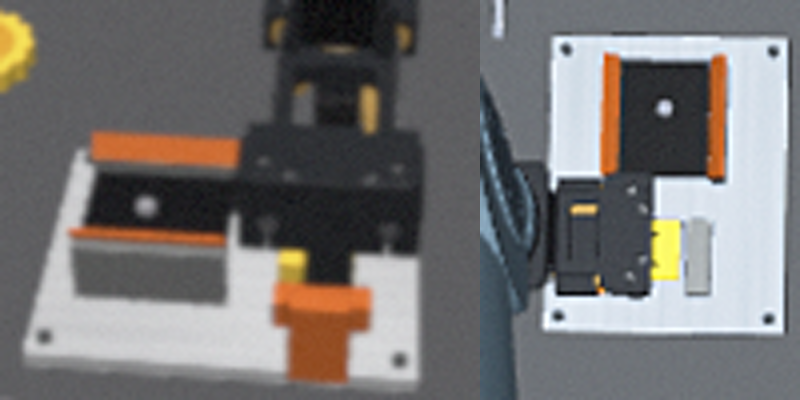

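The gripper hangs over the orange handle, aligned with it (side crop ~ (320,290)). Going down and pinching.

>>> play_rows --pt "0 0 -3 0 0 0 6" --pt "0 0 -2.5 0 0 0 6" --pt "0 0 -1.5 0 0 0 6" --pt "0 0 -0.8 0 0 0 6" --pt "0 0 0 0 0 0 6" --pt "0 0 0 0 0 0 1" --pt "0 0 0 0 0 0 0.8" --pt "0 0 0 0 0 0 0.8" --pt "0 0 0 0 0 0 0.8"

```text
t: 5.28
ee_pos: [0.5392, 0.1077, 0.0409]
tcp_rot: [2.256, 2.186, 0.0]
contact_force: [0.8, 0.0, -0.0]
gripper_width: 0.0223
```

>>> play_rows --pt "0 0 0 0 0 0 0.8" --pt "0 0 0 0 0 0 0.8" --pt "0 0 0 0 0 0 0.8"

```text
t: 5.65
ee_pos: [0.5391, 0.1079, 0.0408]
tcp_rot: [-2.256, -2.186, -0.0]
contact_force: [0.1, 1.0, 0.9]
gripper_width: 0.012
```

>>> play_rows --pt "0 -0.3 0 0 0 0 0.8" --pt "-0.02 -0.4 0 0 0 0 0.8" --pt "-0.02 -0.4 0 0 0 0 0.8" --pt "-0.02 -0.4 0 0 0 0 0.8" --pt "0 -0.2 0 0 0 0 0.8" --pt "0 0 0 0 0 0 0.8"

```text
t: 6.4
ee_pos: [0.5385, 0.09, 0.0407]
tcp_rot: [2.257, 2.185, -0.001]
contact_force: [-0.4, 1.8, 1.7]
gripper_width: 0.0117
```

>>> play_rows --pt "0 -0.1 0 0 0 0 0.8" --pt "0 -0.1 0 0 0 0 0.8" --pt "0 0 0 0 0 0 0.8"

```text
t: 6.78
ee_pos: [0.5384, 0.0887, 0.0407]
tcp_rot: [-2.256, -2.186, 0.0]
contact_force: [-1.0, 2.9, 2.6]
gripper_width: 0.0121
```

>>> play_rows --pt "0 -0.1 0 0 0 0 0.8" --pt "0 0 0 0 0 0 0.8"

```text
t: 7.02
ee_pos: [0.5384, 0.0876, 0.0407]
tcp_rot: [-2.256, -2.186, 0.0]
contact_force: [-1.9, 3.4, 4.2]
gripper_width: 0.0115
```

>>> play_rows --pt "0 -0.1 0 0 0 0 0.8" --pt "0 0 0 0 0 0 0.8"

```text
t: 7.28
ee_pos: [0.5384, 0.0869, 0.0407]
tcp_rot: [-2.256, -2.186, -0.0]
contact_force: [-2.4, 4.4, 3.9]
gripper_width: 0.0116
```

>>> play_rows --pt "0 -0.1 0 0 0 0 0.8" --pt "0 0 0 0 0 0 0.8"

```text
t: 7.52
ee_pos: [0.5384, 0.0869, 0.0408]
tcp_rot: [-2.255, -2.186, -0.001]
contact_force: [-2.3, 5.4, 3.9]
gripper_width: 0.0115
```

>>> play_rows --pt "0 -0.2 0 0 0 0 0.8" --pt "0 0 0 0 0 0 0.8" --pt "0 0 0 0 0 0 0.8"

```text
t: 7.9
ee_pos: [0.5384, 0.0869, 0.0408]
tcp_rot: [-2.252, -2.187, -0.004]
contact_force: [-2.2, 12.0, 2.4]
gripper_width: 0.0121
```

>>> play_rows --pt "0 -0.2 0 0 0 0 0.8" --pt "0 0 0 0 0 0 0.8" --pt "0 0 0 0 0 0 0.8"

```text
t: 8.28
ee_pos: [0.5384, 0.0868, 0.0408]
tcp_rot: [-2.25, -2.188, -0.006]
contact_force: [-2.1, 15.7, 2.1]
gripper_width: 0.0115
```

>>> play_rows --pt "0 0.3 0 0 0 0 0.8" --pt "0 0 0 0 0 0 3" --pt "0 0 0 0 0 0 5" --pt "0 0 0 0 0 0 5" --pt "0 0 0 0 0 0 5" --pt "0 0 4 0 0 0 5" --pt "0 0 5 0 0 0 5" --pt "0 -4 2 0 0 0 5" --pt "0 -5 0 0 0 0 5" --pt "0 -5 0 0 0 0 5"

```text
t: 9.52
ee_pos: [0.5386, -0.0568, 0.1512]
tcp_rot: [2.255, 2.186, 0.001]
contact_force: [1.2, 0.2, -0.5]
gripper_width: 0.0497
```

>>> play_rows --pt "0.4 -5 0 0 0 0.04 5" --pt "0.4 -5 0 0 0 0.04 5" --pt "0.5 -5 0 0 0 0.04 5" --pt "0.5 -5 0 0 0 0.04 5" --pt "0.5 -4 0 0 0 0 5" --pt "0 0 0 0 0 0 5"

```text
t: 10.28
ee_pos: [0.5603, -0.3, 0.1506]
tcp_rot: [2.08, 2.352, -0.003]
contact_force: [0.3, 1.4, -0.1]
gripper_width: 0.05
```

Run:
```python
from h import *
p=eyes.capture("side");q=eyes.capture("top")
A=cv2.resize(p["image"][140:290,225:345],None,fx=4,fy=4,interpolation=cv2.INTER_CUBIC)
B=cv2.resize(q["image"][172:322,208:288],None,fx=4,fy=4,interpolation=cv2.INTER_CUBIC)
cv2.imwrite("pics/f.png",np.hstack([A,B])[:,:,::-1])
s=read_state();print(s["ee_pos"],s["tcp_rot"],s["contact_force"],s["gripper_width"],s["t"])
```

```text
[ 0.56122129 -0.29486186  0.15036422] [-2.07433729e+00 -2.35807212e+00 -4.09978056e-04] [ 0.69208559  0.46582999 -0.81836216] 0.05033360308881685 10.375
```

View pics/f.png

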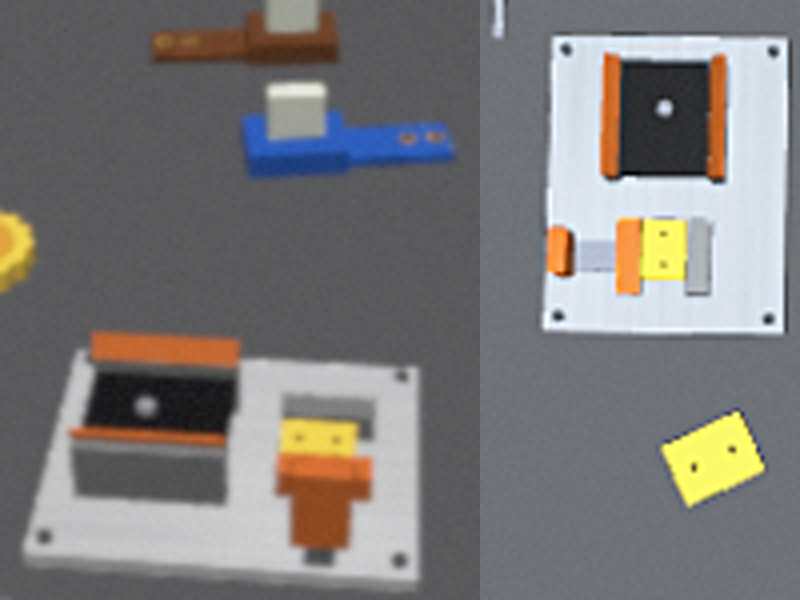

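Block squared and clamped between jaws (top crop (663,250)); blue cover untouched at side crop (345,145). Now grasp the cover's white grip.

>>> play_rows --pt "0.15 -0.05 -4 0 0 0 5" --pt "0 0 -4 0 0 0 5" --pt "0 0 -3 0 0 0 5" --pt "0 0 -1.5 0 0 0 5" --pt "0 0 -0.4 0 0 0 5" --pt "0 0 0 0 0 0 1.2" --pt "0 0 0 0 0 0 1.2" --pt "0 0 0 0 0 0 1.2" --pt "0 0 0 0 0 0 1.2" --pt "0 0 0 0 0 0 1.2" --pt "0 0 0 0 0 0 1.2"

```text
t: 11.75
ee_pos: [0.5633, -0.296, 0.0223]
tcp_rot: [2.074, 2.359, 0.0]
contact_force: [-2.1, 0.9, 5.3]
gripper_width: 0.0158
```

>>> play_rows --pt "0 0 0 0 0 0 1.2" --pt "0 0 1 0 0 0 1.2" --pt "0 0 2 0 0 0 1.2" --pt "0 0 3 0 0 0 1.2" --pt "0 0 3 0 0 0 1.2" --pt "0 0 2 0 0 0 1.2" --pt "0 0 0 0 0 0 1.2"

```text
t: 12.62
ee_pos: [0.5641, -0.2964, 0.1337]
tcp_rot: [2.072, 2.357, 0.002]
contact_force: [0.5, 0.6, -3.7]
gripper_width: 0.0154
```

>>> play_rows --pt "0.6 -0.0 0 0 0 -0.016 1.2" --pt "0.6 2.5 0 0 0 -0.016 1.2" --pt "0.6 3.5 0 0 0 -0.016 1.2" --pt "0.6 4 0 0 0 -0.016 1.2" --pt "0.6 4 0 0 0 -0.016 1.2" --pt "0.6 4 0 0 0 -0.016 1.2" --pt "0.6 4 0 0 0 -0.016 1.2" --pt "0.6 4 0 0 0 -0.016 1.2" --pt "0.6 3.5 0 0 0 -0.016 1.2" --pt "0.6 2 0 0 0 -0.016 1.2" --pt "0 0 0 0 0 0 1.2" --pt "0 0 0 0 0 0 1.2"

```text
t: 14.12
ee_pos: [0.6224, 0.0175, 0.1309]
tcp_rot: [-2.258, -2.184, 0.003]
contact_force: [-1.3, 0.1, -2.8]
gripper_width: 0.0155
```

Run:
```python
from h import *
p=eyes.capture("side");q=eyes.capture("top")
A=cv2.resize(p["image"][165:290,215:355],None,fx=4,fy=4,interpolation=cv2.INTER_CUBIC)
cv2.imwrite("pics/g.png",A[:,:,::-1])
s=read_state();print(s["ee_pos"],s["tcp_rot"],s["contact_force"],s["gripper_width"],s["t"])
e=s["ee_pos"]
for o in("cover","tongue"): print(o,[d["at"] for d in nets.landmark_of(p,o)[:2]],[d["at"] for d in nets.landmark_of(q,o)[:2]])
c,sn=np.cos(-.032),np.sin(-.032)
for X in((0,0,0),(-90,0,8),(-110,20,8),(-110,-20,8),(35,27,18),(-35,27,18),(35,27,0)):
    w=np.array([e[0]+c*X[0]/1e3-sn*X[1]/1e3,e[1]+sn*X[0]/1e3+c*X[1]/1e3,e[2]-.0223+X[2]/1e3])
    u=proj(p,w);print(X,u,"crop",(u-[215,165])*4+1.5)
```

```text
[0.62258255 0.01714503 0.13132948] [ 2.25863136e+00  2.18335677e+00 -2.15084236e-03] [-0.50450286 -0.34425619 -2.81009231] 0.016128311957735467 14.225
cover [[266.4, 217.0], [297.9, 154.9]] [[429.0, 221.3]]
tongue [[309.0, 216.8], [223.1, 205.1]] [[426.0, 185.5], [260.3, 239.9]]
(0, 0, 0) [264.64096929 216.75227985] crop [200.06387716 208.50911941]
(-90, 0, 8) [309.41908183 215.82574575] crop [379.17632733 204.80298299]
(-110, 20, 8) [319.38829922 222.73923234] crop [419.05319687 232.45692935]
(-110, -20, 8) [319.67369923 210.15902309] crop [420.19479693 182.13609236]
(35, 27, 18) [244.6332096  217.31118017] crop [120.03283841 210.74472069]
(-35, 27, 18) [280.49101685 219.09286258] crop [263.46406738 217.8714503 ]
(35, 27, 0) [245.28666069 224.42482964] crop [122.64664276 239.19931857]
```

View pics/g.png

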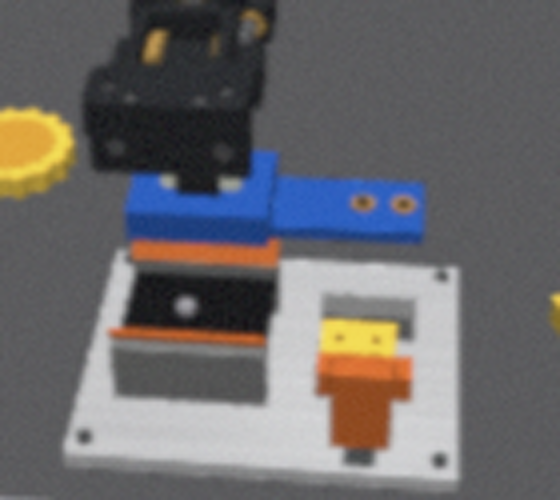

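>>> play_rows --pt "0 0.2 -2 0 0 0 1.2" --pt "0 0 -2 0 0 0 1.2" --pt "0 0 -1 0 0 0 1.2" --pt "0 0 -0.5 0 0 0 1.2" --pt "0 0 -0.3 0 0 0 1.2" --pt "0 0 0 0 0 0 1.2" --pt "0 0 0 0 0 0 1.2"

```text
t: 15.3
ee_pos: [0.6234, 0.0212, 0.0742]
tcp_rot: [2.256, 2.186, 0.001]
contact_force: [-0.9, 0.1, -1.3]
gripper_width: 0.016
```

>>> play_rows --pt "0 0 -0.2 0 0 0 1.2" --pt "0 0 -0.2 0 0 0 1.2" --pt "0 0 -0.2 0 0 0 1.2" --pt "0 0 0 0 0 0 1.2"

```text
t: 15.8
ee_pos: [0.623, 0.0211, 0.0682]
tcp_rot: [-2.257, -2.186, -0.0]
contact_force: [-1.7, 0.1, 2.9]
gripper_width: 0.0158
```

>>> play_rows --pt "0.1 -0.1 -0.1 0 0 0 1.2" --pt "0.1 -0.1 0 0 0 0 1.2" --pt "0.1 0 0 0 0 0 1.2" --pt "0.1 0 0 0 0 0 1.2" --pt "0.1 0 0 0 0 0 1.2" --pt "0.1 0 0 0 0 0 1.2" --pt "0 0 0 0 0 0 1.2"

```text
t: 16.68
ee_pos: [0.6289, 0.0195, 0.0678]
tcp_rot: [-2.256, -2.185, -0.0]
contact_force: [-4.2, 0.7, 9.2]
gripper_width: 0.0156
```

>>> play_rows --pt "0.1 0 0 0 0 0 1.2" --pt "0.1 0 0 0 0 0 1.2" --pt "0.1 0 0 0 0 0 1.2" --pt "0 0 0 0 0 0 1.2"

```text
t: 17.18
ee_pos: [0.6323, 0.0191, 0.0665]
tcp_rot: [2.256, 2.186, 0.001]
contact_force: [1.5, 0.3, -1.9]
gripper_width: 0.0154
```

>>> play_rows --pt "0.1 0 0 0 0 0 1.2" --pt "0.1 0 0 0 0 0 1.2" --pt "0 0 0 0 0 0 1.2"

```text
t: 17.55
ee_pos: [0.6339, 0.0191, 0.0665]
tcp_rot: [-2.256, -2.186, 0.0]
contact_force: [-0.2, -1.7, -3.0]
gripper_width: 0.0159
```

Force returned to the cover's weight: the socket has reached the pin. Lowering.

>>> play_rows --pt "-0.05 0 -0.15 0 0 0 1.2" --pt "0 0 -0.15 0 0 0 1.2" --pt "0 0 -0.15 0 0 0 1.2" --pt "0 0 0 0 0 0 1.2"

```text
t: 18.05
ee_pos: [0.6336, 0.0191, 0.0623]
tcp_rot: [2.256, 2.186, 0.0]
contact_force: [-0.2, 0.0, -0.8]
gripper_width: 0.0159
```

>>> play_rows --pt "0 0 -0.2 0 0 0 1.2" --pt "0 0 -0.2 0 0 0 1.2" --pt "0 0 -0.2 0 0 0 1.2" --pt "0 0 -0.1 0 0 0 1.2" --pt "0 0 0 0 0 0 1.2" --pt "0 0 0 0 0 0 1.2"

```text
t: 18.8
ee_pos: [0.6337, 0.0191, 0.0563]
tcp_rot: [2.256, 2.186, 0.001]
contact_force: [-4.8, 0.1, 10.3]
gripper_width: 0.016
```

>>> play_rows --pt "0 0 -0.15 0 0 0 1.2" --pt "0 0 -0.1 0 0 0 1.2" --pt "0 0 0 0 0 0 1.2" --pt "0 0 0 0 0 0 1.2" --pt "0 0 0 0 0 0 1.2"

```text
t: 19.42
ee_pos: [0.6339, 0.0191, 0.0561]
tcp_rot: [2.257, 2.186, 0.001]
contact_force: [-12.1, -0.0, 29.6]
gripper_width: 0.0155
```

Run:
```python
from h import *
p=eyes.capture("side");q=eyes.capture("top")
A=cv2.resize(p["image"][190:290,225:345],None,fx=4,fy=4,interpolation=cv2.INTER_CUBIC)
B=cv2.resize(q["image"][172:272,208:288],None,fx=4,fy=4,interpolation=cv2.INTER_CUBIC)
cv2.imwrite("pics/i.png",np.hstack([A,B])[:,:,::-1])
s=read_state();print(s["ee_pos"],s["tcp_rot"],s["contact_force"],s["ft_torque"],s["gripper_width"],s["t"])
```

```text
[0.63396447 0.01911507 0.05610798] [2.25665115e+00 2.18552288e+00 1.19370239e-03] [-11.66675612   1.27947682  28.498671  ] [ 0.01666407  2.44426053 -0.024883  ] 0.01553955268535982 19.525
```

View pics/i.png

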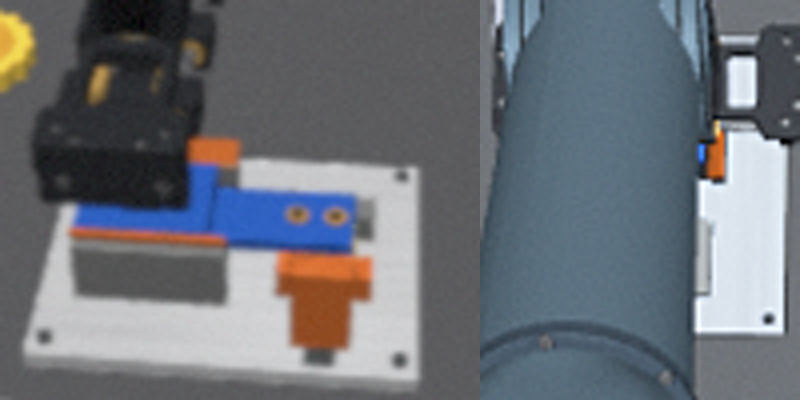

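The cover sits between the orange lips with its tongue over the clamped block (side crop (290,215)). The TCP stopped on a hard stop at z 56.1 mm, which puts the underside near 34 mm, with 29 N of push. Handing in.

```bash
python3 -c "
from h import *
print(job.finish_job()); s=read_state(); print(s['ee_pos'],s['contact_force'],s['t'])"
```

```text
the job is handed in; nothing more can be done
None
the job is handed in; nothing more can be done
```

The job is handed in, with the jaw shut on the yellow block and the cover pressed home on the pin, still held down. The hand-in gives no verdict, so this rests on my own readings.

- **Clamp:** I closed the jaw by its handle about 21 mm, to roughly 28 mm of travel. It stopped hard on the block and I pressed to about 15 N at the wrist. A picture after letting go showed the block square between the jaws.
- **Cover:** I gripped the blue cover by its white grip and laid it in the channel on the pin's tip. I slid it about 10 mm along x until the upward force disappeared as the socket met the pin. I then lowered it through the springs to a hard stop, with the TCP at 56.1 mm. That puts the underside at about 34 mm if the grip did not slip, and about 29 N was still pressing down.
- **Last checks:** The final side picture shows the tongue over the clamped block and the cover between the lips. Time was 19.5 s of the 58 s allowed. I did not go near the spool, lid or screwdriver, but I did not measure them again.
- **Disagreements:**
  - The side camera put the cover about 2 mm off the arm's x reading before insertion; that is the size of the calibration error, and sliding until it dropped made it harmless.
  - About 12 N of sideways force along x remained in the final press.
  - The arm hid the fit from the top camera at the end, so the last look was from the side only.

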